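# Load two battery cells end to end into a slanted tube magazine and close its contact cap

### The arm

A 6-joint arm with a two-finger parallel gripper is mounted at the origin on a cart in front of the work surface, level with it; the furniture and walls round the work are solid. World frame = base frame: x ahead of the robot, y to its left, z up, the work surface at z = 0. Lengths are in m, angles in rad, forces in N, time in s.
With the tool pointing down it reaches from about 0.425 to 0.95 m from the base axis. Payload 3.5 kg.
Tool frame: the origin (TCP) lies at the very end of the fingers, on their centre line; the grasp point (between the pads) lies 19 mm behind it; z points along the fingers, y is the line along which they close (so a half turn about z gives the same grasp; the last joint's range is limited). The gripper opens to 85 mm and grips with 20 to 120 N. Pads are 22 mm wide; open, the fingers measure 114 mm over their backs; the gripper's body (76 mm by 85 mm) begins 54 mm behind the grasp point. The pads swing forward as they close: fully open they stand 13 mm farther back than shut.
Start: joints at [1.037, 0.286, 1.577, -0, 1.279, -0.15], TCP at [0.253, 0.626, 0.231] pointing down, gripper open.
Joint ranges: [-2.77, 2.77], [-0.9, 2.22], [0.21, 2.48], [-1.53, 4.67], [0.24, 2.81], [-2.84, 2.84]. Speed limits (rad/s): [2.79, 2.79, 3.14, 3.14, 3.14, 3.14].

### API

Orientations are given as a unit quaternion [x, y, z, w].
In Python, from plant import ctrl, camrig gives the robot as it stands (ctrl), with the cameras (camrig).
- The arm moves only by the tool nudge_tcp, called after "Request:" by a JSON object that holds its "api" and its "payload". Schema: {"type":"object","properties":{"motion":{"type":"string"},"clamp_n":{"type":"number"},"only":{"type":"string"},"quiet":{"type":"boolean"},"lines":{"type":"string"}},"required":["motion"],"additionalProperties":false}. motion is a string of 1 to 10 rows, parted by semicolons, with the numbers parted by commas; each row has 7 numbers: dx, dy, dz in units of 100 mm, then a rotation vector rx, ry, rz in rad, then the opening from 0.0 (shut) to 1.0 (fully open); each row is the pose to reach, as a shift and turn from the pose commanded when the call began, along the tool's axes at that moment; what a row does not reach only later rows make up. A row lasts 1/8 s, in which the tool goes at most 0.0625 m and 0.188 rad, less where a joint would pass 70% of its speed; a pose out of reach is approached as far as the arm can. The fingers move at their own pace and stop on an object; clamp_n is the grip in N (left out, the last holds). Time passes only in rows, so rows that do not move let the fingers close. The tool returns the time, the measured TCP pose, the force, the opening and the grip force at its end. only (a regular expression) keeps the lines of the reply that match it, lines (a string "A,B") keeps lines A to B, and quiet returns only ok. Input that does not fit is refused with a message, and nothing moves.
- ctrl.get_state(): the state, without advancing time (a new reading comes with each control period).
- camrig.read_camera(name): name is "scene" or "side" or "wrist"; returns a dict with "pixels" (480x640x3 uint8, red, green, blue), "camera_matrix" (3x3 intrinsics, pixels), "xyz" and "orientation" of the camera in the world. Camera axes: x right, y down, z forward; pixel columns grow to the right and rows downward; lengths in m; the calibration is good to about 2 mm. A picture is of the moment at which its call begins. There is no depth.
- ctrl.sign_off(): hands the job in; it is judged then, once.
The state is a dict: "time": time; "qpos": joint angles; "dq": joint speeds; "joint_efforts": joint torques, N m; "eef_pos": TCP position; "tcp_rot": TCP orientation; "contact_force": force on the tool from outside, world axes, zero at the start; "wrist_torque": the same for the moment, N m; "opening": opening from 0.0 (shut) to 1.0 (fully open); "finger_force": force on a finger pad.
Only numpy, scipy, OpenCV 4.12 (cv2) and the standard library are available. Lean on these libraries where they do the work, as an engineer would, in place of code of your own. Each camera call takes 0.05 s, during which the arm holds its last target. There are 200 camera calls.

### The job

Load the two blue cells from the carrier into the slanted tube of the cell tester, one after the other, button ends up as they stand, so that they slide down and rest end to end at the bottom. Then swing the orange contact cap down over the mouth until it is fully closed and its pin presses on the upper cell. Leave the red cell standing in the carrier and do not disturb the meter.

Things in the scene. Friction and masses are not known exactly. Their poses are not given: they have to be found in the camera images.
- feeder: the cell tester: black base plate, 200 x 120 mm, top 20 mm above the bench, with two terminals at the front and two grey cheeks that hold the slanted tube; fixed. Origin: centre of its underside; x points away from the robot, z up
- magazine: slanted steel tube on the tester, leaning 0.58 rad from vertical, mouth towards the robot. Origin: centre of the seat (closed lower end); z runs up the axis out of the mouth, x away from the robot and up, y left. Bore 36 mm, straight from z = 0 to 142 mm, then flaring. A 19 mm wide slot faces the robot. Two cells fill it to z = 140 mm; a cell let go in it slides down by itself
- mouth (a point): centre of the tube's mouth in the plane of its black flared rim, 154 mm up the axis from the seat; there 53 mm across inside, 59 mm outside
- cap (a joint): angle of the orange cap on its friction hinge, rad: 0 closed flat over the mouth, 1.57 along the tube's axis, at most 2.75; starts at 2.2 to 2.6 and stays where left (2 to 3 N at the tab moves it). Hinge line along y at x = 34, z = 156 mm in the magazine's frame. Closed, the cap reaches to x = -54 mm, its top face is at z = 164 mm
- cap_tab (a point): middle of the outer face of the cap's thumb tab (24 x 26 mm, with a 4 mm lip at its end), 76 mm from the hinge line; moves with the cap. The cap itself is 50 mm wide; the round housing of its pin stands 7 mm above its outer face over the tube's axis
- pin (a joint): travel of the brass spring contact pin under the cap, m: 0 free, grows as it is pressed in (300 N/m, at most 8 mm). With two cells home and the cap closed it reads about 0.004
- cell_1: blue rechargeable cell, a cylinder 32 mm across and 68 mm long with a button 14 mm across and 2 mm high on one end (70 mm in all), about 140 g. Origin: centre of its flat bottom; z runs along it to the button. It starts standing button up in one of the carrier's pockets
- cell_2: blue rechargeable cell, a cylinder 32 mm across and 68 mm long with a button 14 mm across and 2 mm high on one end (70 mm in all), about 140 g. Origin: centre of its flat bottom; z runs along it to the button. It starts standing button up in one of the carrier's pockets
- cell_3: red rechargeable cell, a cylinder 32 mm across and 68 mm long with a button 14 mm across and 2 mm high on one end (70 mm in all), about 140 g. Origin: centre of its flat bottom; z runs along it to the button. It starts standing button up in one of the carrier's pockets; it stays there
- carrier: grey block, 196 x 62 x 30 mm, fixed, origin at the centre of its underside, x along its row of three pockets. The pockets are 64 mm apart, 34 mm across, and their floors are 8 mm above the bench, so a standing cell's top is at z = 0.078 and 48 mm of it is free
- meter: yellow hand meter with a dark face, 149 x 67 x 46 mm, lying on the bench, origin at the centre of its underside

How it is judged:
By the outcome, as a careful person would: the job done as asked, in the order asked, and still so for the second after the job is handed in, with the robot touching nothing.
It also fails if it takes over 69 s, if anything falls off the work surface, if the arm or the gripper's body presses on something with over 40 N, if the wrist force passes 120 N, or if a joint passes its speed limit or range.

## Working session

There is one attempt and no reset: what is moved stays moved. The work goes in short steps, Python scripts to look and compute and a tool call to move; the robot and the scene stay as the last step left them, time stands still between calls to the robot, and variables do not carry over. Pictures are saved under pics/ and viewed, at most 10 in all, crops included, and the job is handed in when it is done.

```bash
ls; mkdir -p pics
```

Run:
```python
from plant import ctrl, camrig
import cv2,numpy as np
for n in("scene","side"):
    c=camrig.read_camera(n); cv2.imwrite(f"pics/{n}0.png",c["pixels"][:,:,::-1])
    print(n,c["camera_matrix"],c["xyz"],c["orientation"])
s=ctrl.get_state();print(s)
```

```text
pics
plant.py
scene [[560.60972545   0.         322.10001666]
 [  0.         560.60972545 237.12453047]
 [  0.           0.           1.        ]] [0.0202184  0.99996254 0.86356414] [-0.2141708   0.86049517 -0.44763753  0.11532375]
side [[462.08656147   0.         317.80092488]
 [  0.         462.08656147 247.68806153]
 [  0.           0.           1.        ]] [0.37861049 0.78439244 0.69475682] [-0.09813677  0.89786265 -0.42712289  0.04216484]
{'time': 0.1, 'qpos': array([ 1.03695942e+00,  2.87125113e-01,  1.57806037e+00, -1.80847816e-05,
        1.27860624e+00, -1.49999638e-01]), 'dq': array([-1.79434356e-03,  6.38807141e-06, -3.75403962e-03, -1.01484973e-03,
       -6.40650190e-04,  1.52019852e-03]), 'joint_efforts': array([ 1.97269619e-04, -4.07293510e+01, -2.93700743e+01, -1.38706787e-04,
        3.41455489e-03, -8.02079597e-06]), 'eef_pos': array([0.25243809, 0.62536302, 0.23003735]), 'tcp_rot': array([ 1.90739971e-01,  9.81639982e-01, -1.03878885e-03, -3.60513337e-04]), 'contact_force': array([-0.08538581,  0.27036184,  0.13031829]), 'wrist_torque': array([0.01424008, 0.05712728, 0.0208694 ]), 'finger_force': 0.0, 'opening': 1.0021074723130532}
```

View pics/scene0.png

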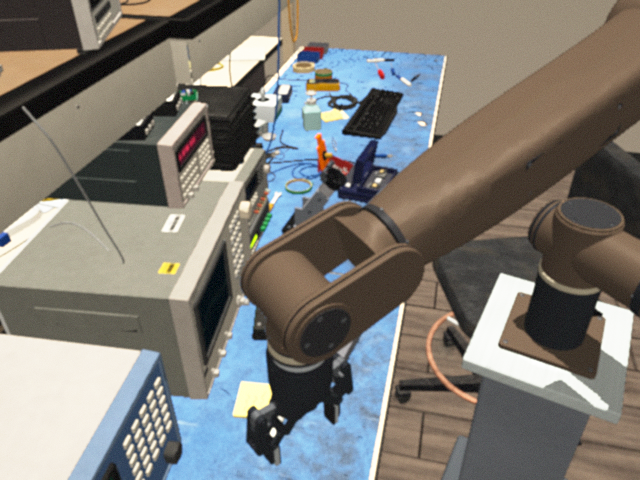

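View pics/side0.png

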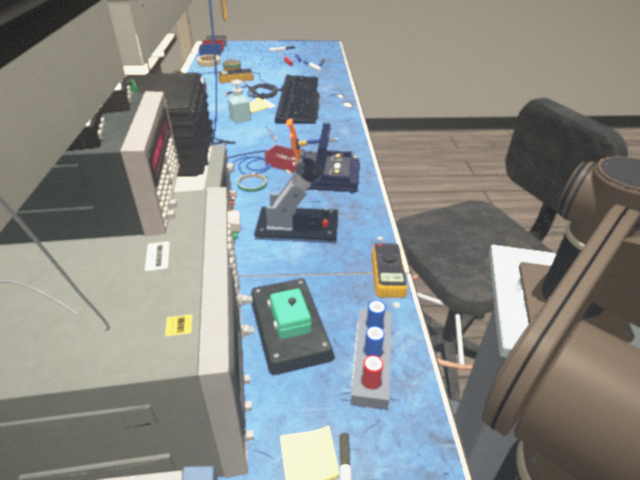

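The side view shows everything: the carrier at (372,355), with blue cells at (376,310) and (375,338) and red at (372,370). The meter is at (389,270) and the tester at (298,200), with the orange cap up at (293,135). Next I'll enlarge it.

Run:
```python
import cv2
im=cv2.imread("pics/side0.png")
cv2.imwrite("pics/a.png",cv2.resize(im[110:250,240:375],None,fx=4.2,fy=4.2,interpolation=cv2.INTER_CUBIC))
cv2.imwrite("pics/b.png",cv2.resize(im[235:415,330:430],None,fx=3.3,fy=3.3,interpolation=cv2.INTER_CUBIC))
```

```text
(no output)
```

View pics/a.png

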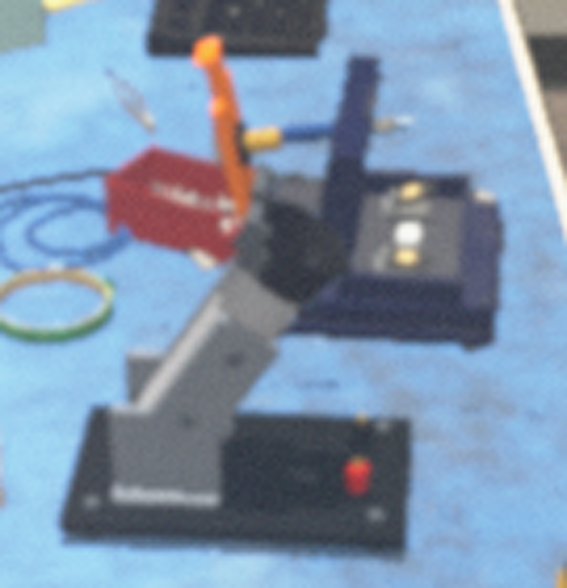

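View pics/b.png

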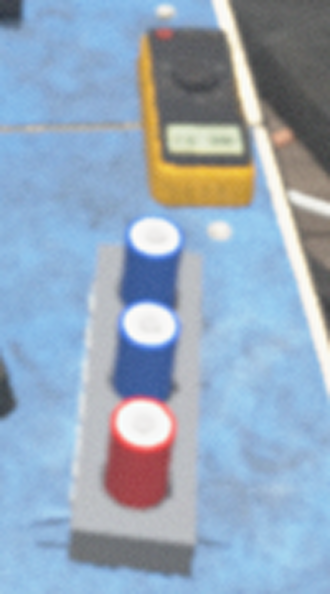

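Crop a: the base plate's top corners are near-left (68,525), near-right (406,543), far-right (411,417) and far-left (97,410). The rim is centred near (300,250), and the cap points up and back at (208,45). Crop b: the cell tops are at blue (155,237), blue (150,326) and red (143,425).

Create h.py:
```python
import numpy as np, cv2
from scipy.spatial.transform import Rotation as R
from plant import ctrl, camrig
def cam(n):
    c=camrig.read_camera(n); return c
def plane(c,uv,z):
    d=R.from_quat(c["orientation"]).apply(np.linalg.inv(c["camera_matrix"])@[uv[0],uv[1],1]);p=np.array(c["xyz"])
    return p+d*(z-p[2])/d[2]
def proj(c,P):
    q=R.from_quat(c["orientation"]).inv().apply(np.atleast_2d(P)-c["xyz"])@np.array(c["camera_matrix"]).T
    return q[:,:2]/q[:,2:]
def mag(cx,cy,yaw):  # magazine rotation, z axis leaning towards robot
    return R.from_euler('z',yaw)*R.from_euler('y',-0.58)
def tool(p,q=None):  # target shift in current tool axes; q target Rotation
    s=ctrl.get_state();r=R.from_quat(s["tcp_rot"])
    print("d",np.round(r.inv().apply(np.array(p)-s["eef_pos"]),4),"rot",np.round((r.inv()*q).as_rotvec(),4) if q else "")
```

Run:
```python
from h import *
c=cam("side")
for n,l,z,f,o in(("base",[(68,525),(406,543),(411,417),(97,410)],.02,4.2,(240,110)),("cells",[(155,237),(150,326),(143,425)],.0765,3.3,(330,235)),("carr",[(100,250),(203,255),(195,543),(72,530)],.03,3.3,(330,235)),("meter",[(147,32),(230,35),(251,160),(158,155)],.046,3.3,(330,235))):
    P=np.array([plane(c,(u/f+o[0],v/f+o[1]),z) for u,v in l]);print(n,P.round(4).tolist(),P.mean(0).round(4))
```

```text
base [[0.7027, -0.0404, 0.02], [0.5122, -0.0669, 0.02], [0.5319, -0.1907, 0.02], [0.7216, -0.155, 0.02]] [ 0.6171 -0.1133  0.02  ]
cells [[0.3926, 0.1853, 0.0765], [0.3878, 0.2496, 0.0765], [0.3838, 0.3129, 0.0765]] [0.388  0.2493 0.0765]
carr [[0.4242, 0.158, 0.03], [0.3643, 0.1486, 0.03], [0.3506, 0.342, 0.03], [0.4109, 0.348, 0.03]] [0.3875 0.2491 0.03  ]
meter [[0.4206, -0.0336, 0.046], [0.3651, -0.0429, 0.046], [0.3429, 0.0779, 0.046], [0.3994, 0.0861, 0.046]] [0.382  0.0218 0.046 ]
```

Run:
```python
from h import *
c=cam("side"); yaw=.157; Rf=R.from_euler('z',yaw); base=np.array([.617,-.1133,0]); M=mag(0,0,yaw)
uv=(302/4.2+240,249/4.2+110)
p0=np.array(c["xyz"]);d=plane(c,uv,0)-p0;n=Rf.apply([0,1,0])
m=p0+d*((base-p0)@n)/(d@n)
seat=m-M.apply([0,0,.154]);print("mouth",m.round(4),"seat",seat.round(4),"seat in feeder",Rf.inv().apply(seat-base).round(4))
im=c["pixels"][:,:,::-1][105:255,240:375].copy();k=4
im=cv2.resize(im,None,fx=k,fy=k,interpolation=cv2.INTER_CUBIC)
def dr(P,col,base=None):
    q=((proj(c,seat+M.apply(P))-[240,105])*k).astype(np.int32);cv2.polylines(im,[q],False,col,1)
t=np.linspace(0,2*np.pi,50)
for r,z,col in((.0295,.154,(0,255,0)),(.0265,.154,(0,255,255)),(.02,.12,(255,0,255))):
    dr(np.c_[r*np.cos(t),r*np.sin(t),0*t+z],col)
for th in(2.2,2.4,2.6):
    dr([[.034,0,.156],[.034-.089*np.cos(th),0,.156+.089*np.sin(th)]],(255,255,255))
P=[[.1,.06,.02],[-.1,.06,.02],[-.1,-.06,.02],[.1,-.06,.02],[.1,.06,.02]]
q=((proj(c,base+Rf.apply(P))-[240,105])*k).astype(np.int32);cv2.polylines(im,[q],False,(0,255,0),1)
cv2.imwrite("pics/ov1.png",im)
```

```text
mouth [ 0.5841 -0.1185  0.17  ] seat [ 0.6674 -0.1053  0.0412] seat in feeder [ 0.0511 -0.      0.0412]
```

View pics/ov1.png

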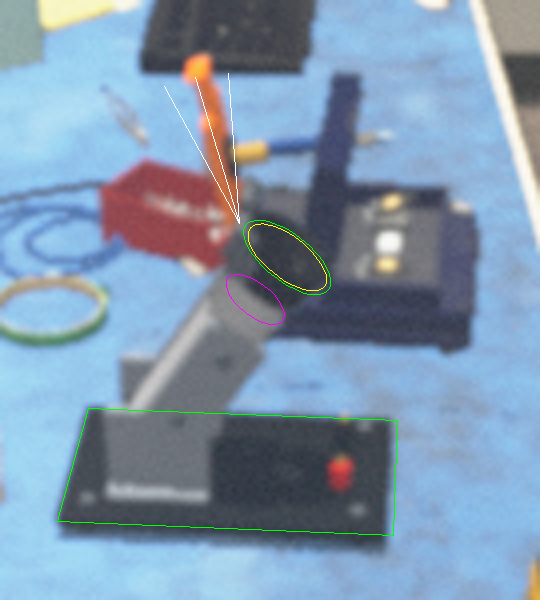

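Overlay: the modelled rim (green, centred at (287,257)) and the base outline fit the image, and the cap sits at about 2.35 rad. Next I'll approach the blue cell nearest the tester.

Run:
```python
from h import *
def dn(a): return R.from_matrix(np.array([np.cross([np.cos(a),np.sin(a),0],[0,0,-1]),[np.cos(a),np.sin(a),0],[0,0,-1]]).T)
tool([.392,.1855,.15],dn(np.radians(4)))
tool([.388,.2493,.15],dn(np.radians(4)))
```

```text
d [-0.2941 -0.3557  0.0809] rot [-1.5000e-03  6.0000e-04  1.1172e+00]
d [-0.2665 -0.298   0.0808] rot [-1.5000e-03  6.0000e-04  1.1172e+00]
```

The manual's scale: shifts go in units of 100 mm. Converting my numbers, -0.356 m is -3.56, -0.294 m is -2.94.

Request:
{"api": "nudge_tcp", "payload": {"motion": "-2.94,-3.56,0.81,0,0,1.117,1;-2.94,-3.56,0.81,0,0,1.117,1;-2.94,-3.56,0.81,0,0,1.117,1;-2.94,-3.56,0.81,0,0,1.117,1;-2.94,-3.56,0.81,0,0,1.117,1;-2.94,-3.56,0.81,0,0,1.117,1;-2.94,-3.56,0.81,0,0,1.117,1;-2.94,-3.56,0.81,0,0,1.117,1;-2.94,-3.56,0.81,0,0,1.117,1;-2.94,-3.56,0.81,0,0,1.117,1"}}

```text
time: 1.45
eef_pos: [0.392, 0.1861, 0.1505]
tcp_rot: [0.682, 0.731, 0.0, -0.0]
contact_force: [-0.2, 0.3, 0.2]
opening: 1.003
finger_force: 0.0
```

Run:
```python
from h import *
s=ctrl.get_state();print(s["eef_pos"],R.from_quat(s["tcp_rot"]).as_matrix().round(3),s["qpos"].round(3))
c=cam("wrist");print(c["xyz"],R.from_quat(c["orientation"]).as_matrix().round(2));cv2.imwrite("pics/w1.png",c["pixels"][:,:,::-1])
print(proj(c,[[.3926,.1853,.0765],[.3878,.2496,.0765],[.3838,.3129,.0765]]).round(0))
```

```text
[0.39197461 0.18614738 0.15050122] [[-0.07   0.998  0.   ]
 [ 0.998  0.07   0.   ]
 [ 0.     0.    -1.   ]] [ 0.208 -0.181  2.219  0.     1.103  0.138]
[0.38637973 0.25777965 0.29218696] [[ 1.    0.07  0.02]
 [ 0.07 -0.96 -0.28]
 [-0.    0.28 -0.96]]
[[323. 254.]
 [323. 150.]
 [324.  27.]]
```

View pics/w1.png

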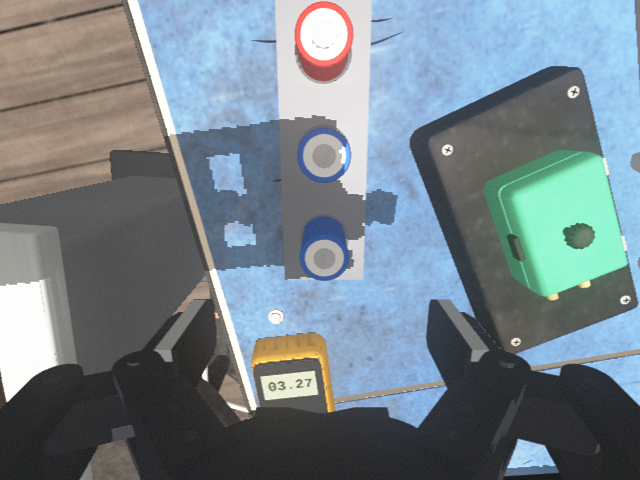

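The wrist view shows the cell tops at A (324,257), B (324,156) and red (325,33), each within a few pixels of the prediction.

Run:
```python
from h import *
c=cam("wrist")
for uv in((324,257),(324,156),(325,33)): print(plane(c,uv,.0775).round(4))
```

```text
[0.3934 0.1841 0.0775]
[0.3887 0.2464 0.0775]
[0.3845 0.3103 0.0775]
```

Request:
{"api": "nudge_tcp", "payload": {"motion": "-0.01,0,0.5,0,0,0,1;-0.01,0,0.9,0,0,0,1;-0.01,0,1.02,0,0,0,1;-0.01,0,1.02,0,0,0,1;-0.01,0,1.02,0,0,0,0;-0.01,0,1.02,0,0,0,0;-0.01,0,1.02,0,0,0,0;-0.01,0,1.02,0,0,0,0", "clamp_n": 45}}

```text
time: 2.55
eef_pos: [0.393, 0.1849, 0.0494]
tcp_rot: [0.682, 0.731, 0.001, 0.0]
contact_force: [-1.0, -0.2, 4.3]
opening: 0.36
finger_force: 44.3
```

In the tool's units: -0.13 m is -1.3, -0.11 m is -1.1.

Request:
{"api": "nudge_tcp", "payload": {"motion": "0,0,-0.5,0,0,0,0;0,0,-1.1,0,0,0,0;0,0,-1.3,0,0,0,0;0,0,-1.3,0,0,0,0"}}

```text
time: 3.05
eef_pos: [0.393, 0.1849, 0.1799]
tcp_rot: [0.682, 0.731, 0.002, 0.001]
contact_force: [-0.1, -0.4, -1.5]
opening: 0.361
finger_force: 48.9
```

Add to h.py:
```python
yaw=.157; M=mag(0,0,yaw); seat=np.array([.6674,-.1053,.0412])
Q=R.from_matrix(M.as_matrix()@np.diag([-1,1,-1]))
def at(x,y,z): return seat+M.apply([x,y,z])
def mg():
    s=ctrl.get_state();print("mag",M.inv().apply(s["eef_pos"]-seat).round(4),"q",s["qpos"].round(2))
```

Run:
```python
from h import *
print(at(0,0,.225)); tool(at(0,0,.225),Q)
```

```text
[ 0.54561117 -0.12457951  0.2294041 ]
d [-0.3193  0.1308 -0.0491] rot [-0.4759 -0.4364 -1.6073]
```

In the tool's units: -0.319 m is -3.19, 0.131 m is 1.31.

Request:
{"api": "nudge_tcp", "payload": {"motion": "-3.19,1.31,-0.49,-0.476,-0.436,-1.607,0;-3.19,1.31,-0.49,-0.476,-0.436,-1.607,0;-3.19,1.31,-0.49,-0.476,-0.436,-1.607,0;-3.19,1.31,-0.49,-0.476,-0.436,-1.607,0;-3.19,1.31,-0.49,-0.476,-0.436,-1.607,0;-3.19,1.31,-0.49,-0.476,-0.436,-1.607,0;-3.19,1.31,-0.49,-0.476,-0.436,-1.607,0;-3.19,1.31,-0.49,-0.476,-0.436,-1.607,0;-3.19,1.31,-0.49,-0.476,-0.436,-1.607,0;-3.19,1.31,-0.49,-0.476,-0.436,-1.607,0"}}

```text
time: 4.3
eef_pos: [0.5435, -0.1237, 0.2236]
tcp_rot: [-0.077, 0.956, 0.024, 0.281]
contact_force: [0.2, 0.3, -1.5]
opening: 0.354
finger_force: 48.9
```

Run:
```python
from h import *
mg();tool(at(0,0,.225),Q)
c=cam("wrist");im=c["pixels"][:,:,::-1].copy()
t=np.linspace(0,2*np.pi,60)
for r in(.0295,.0265):
    q=proj(c,seat+M.apply(np.c_[r*np.cos(t),r*np.sin(t),0*t+.154])).astype(np.int32);cv2.polylines(im,[q],True,(0,255,0),1)
q=proj(c,base if 0 else np.array([.617,-.1133,0])+R.from_euler('z',yaw).apply([[.1,.06,.02],[-.1,.06,.02],[-.1,-.06,.02],[.1,-.06,.02]])).astype(np.int32);cv2.polylines(im,[q],True,(0,255,0),1)
cv2.imwrite("pics/w2.png",im)
```

```text
mag [-0.0048  0.0012  0.2212] q [-0.58 -0.22  2.19  0.53  0.81 -2.61]
d [-0.0048 -0.0012 -0.0038] rot [ 0.0042 -0.0074  0.003 ]
```

View pics/w2.png

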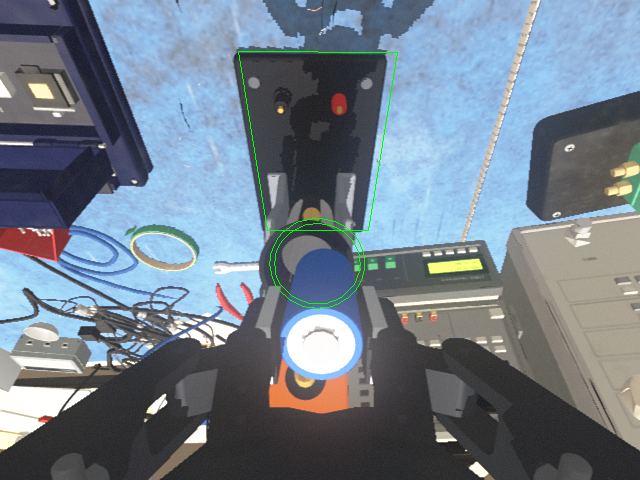

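The base's front edge runs from (236,55) to (386,52), while I predicted 238 to 397, so the true centre lies slightly toward -y. The rim also looks shifted left, so I'll zoom in there.

Run:
```python
from h import *
c=cam("wrist");im=c["pixels"][:,:,::-1][190:410,220:420]
im=cv2.convertScaleAbs(im,alpha=1.8,beta=20)
cv2.imwrite("pics/w3.png",cv2.resize(im,None,fx=2.7,fy=2.7,interpolation=cv2.INTER_CUBIC))
```

```text
(no output)
```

View pics/w3.png

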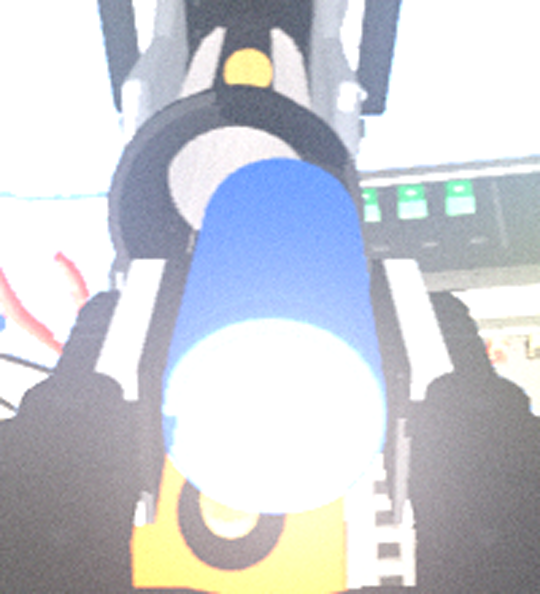

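In the zoom (offset 220,190, ×2.7) the rim spans x 110–360 with its top at y 85. Its centre is therefore about 9.5 px left of and 2.5 px below the prediction. I'll triangulate with the side view.

Run:
```python
from h import *
from scipy.optimize import least_squares
w=cam("wrist");s=cam("side");m0=at(0,0,.154)
uw=proj(w,m0)[0];print(uw)
uw=uw+[-9.5,2.5];us=np.array([302/4.2+240,249/4.2+110])
r=least_squares(lambda p:np.r_[proj(w,p)[0]-uw,proj(s,p)[0]-us],m0)
print(r.x.round(4),r.fun.round(2)); print("shift in mag",M.inv().apply(r.x-m0).round(4))
# wrist only, fixed mag z
for th in (2.2,2.35,2.5):
    print(th,proj(w,r.x-m0+np.array([at(.034-.085*np.cos(th),0,.156+.085*np.sin(th))]))[0])
mg()
```

```text
[318.66421943 266.24747755]
[ 0.5871 -0.1239  0.17  ] [ 0.16 -0.39 -0.79 -1.31]
shift in mag [ 0.0018 -0.0059 -0.0012]
2.2 [307.56289477 475.51172362]
2.35 [308.31100862 475.74993955]
2.5 [309.01798207 471.90612238]
mag [-0.0036  0.0006  0.2221] q [-0.57 -0.22  2.18  0.53  0.8  -2.59]
```

```bash
sed -i 's/^yaw=.*/yaw=.157; M=mag(0,0,yaw); seat=np.array([.6674,-.1053,.0412])+M.apply([.0018,-.0059,-.0010])/' h.py
```

Run:
```python
from h import *
w=cam("wrist");s=ctrl.get_state();r=R.from_quat(s["tcp_rot"])
t=np.linspace(0,2*np.pi,100)
q=proj(w,s["eef_pos"]+r.apply(np.c_[.016*np.cos(t),.016*np.sin(t),0*t+.041]));print("cell end pred: top",q[q[:,1].argmin()],"xrange",q[:,0].min(),q[:,0].max())
mg();tool(at(0,0,.2),Q)
```

```text
cell end pred: top [319.84057075 246.4822537 ] xrange 290.63296780636244 349.13361187257436
mag [-0.0046  0.0065  0.2235] q [-0.57 -0.22  2.18  0.53  0.81 -2.6 ]
d [-0.0048 -0.0065  0.0235] rot [ 0.0008 -0.007  -0.0039]
```

Request:
{"api": "nudge_tcp", "payload": {"motion": "-0.043,-0.08,0.12,0.001,-0.007,-0.004,0;-0.043,-0.08,0.235,0.001,-0.007,-0.004,0;-0.043,-0.08,0.235,0.001,-0.007,-0.004,0;-0.043,-0.08,0.3,0.001,-0.007,-0.004,0;-0.043,-0.08,0.35,0.001,-0.007,-0.004,0;-0.043,-0.08,0.4,0.001,-0.007,-0.004,0"}}

```text
time: 5.3
eef_pos: [0.571, -0.1289, 0.1969]
tcp_rot: [-0.078, 0.955, 0.021, 0.286]
contact_force: [-5.9, -2.8, -0.3]
opening: 0.359
finger_force: 49.2
```

Run:
```python
from h import *
mg();tool(at(0,0,.16),Q)
```

```text
mag [ 0.0008 -0.0024  0.1855] q [-0.55 -0.12  2.16  0.57  0.73 -2.64]
d [0.0009 0.0024 0.0254] rot [-0.0018  0.0011  0.0069]
```

In the tool's units: 0.0025 m is 0.025, -0.001 m is -0.01.

Request:
{"api": "nudge_tcp", "payload": {"motion": "0.025,-0.01,0,0,0,0,0;0.025,-0.01,0,0,0,0,0;0.025,-0.01,0.06,0,0,0,0"}}

```text
time: 5.68
eef_pos: [0.5732, -0.1293, 0.1903]
tcp_rot: [-0.077, 0.955, 0.021, 0.287]
contact_force: [0.8, -0.0, -2.1]
opening: 0.356
finger_force: 48.8
```

Run:
```python
from h import *
mg();print(M.inv().apply(ctrl.get_state()["contact_force"]))
```

```text
mag [-0.0011 -0.003   0.1787] q [-0.55 -0.11  2.16  0.58  0.71 -2.65]
[-0.48281124 -0.1525674  -2.14073242]
```

Contact is now only the cell's weight, so I'll continue in.

In the tool's units: 0.017 m is 0.17, 0.012 m is 0.12.

Request:
{"api": "nudge_tcp", "payload": {"motion": "0,0,0.07,0,0,0,0;0,0,0.12,0,0,0,0;0,0,0.17,0,0,0,0;0,0,0.17,0,0,0,0"}}

```text
time: 6.18
eef_pos: [0.582, -0.1274, 0.1749]
tcp_rot: [-0.077, 0.955, 0.022, 0.286]
contact_force: [0.8, -0.1, -1.0]
opening: 0.357
finger_force: 48.8
```

Run:
```python
from h import *
mg();print(M.inv().apply(ctrl.get_state()["contact_force"]))
```

```text
mag [-0.002  -0.0026  0.161 ] q [-0.54 -0.06  2.15  0.59  0.68 -2.67]
[ 0.10722053 -0.22285609 -1.30968761]
```

Request:
{"api": "nudge_tcp", "payload": {"motion": "0,0,0,0,0,0,1;0,0,0,0,0,0,1;0,0,0,0,0,0,1;0,0,0,0,0,0,1;0,0,-0.5,0,0,0,1;0,0,-0.8,0,0,0,1;0,0,-0.8,0,0,0,1"}}

```text
time: 7.05
eef_pos: [0.5392, -0.1354, 0.2454]
tcp_rot: [-0.077, 0.954, 0.02, 0.289]
contact_force: [-0.0, -0.2, -0.4]
opening: 0.999
finger_force: 0.0
```

Run:
```python
from h import *
c=cam("wrist");cv2.imwrite("pics/w4.png",cv2.resize(cv2.convertScaleAbs(c["pixels"][:,:,::-1][160:440,180:440],alpha=1.6,beta=15),None,fx=2,fy=2))
def dn(a): return R.from_matrix(np.array([np.cross([np.cos(a),np.sin(a),0],[0,0,-1]),[np.cos(a),np.sin(a),0],[0,0,-1]]).T)
mg();tool([.3885,.2475,.16],dn(np.radians(4)))
```

```text
mag [-0.0012 -0.0032  0.2422] q [-0.6  -0.25  2.18  0.53  0.84 -2.62]
d [0.1182 0.4017 0.0195] rot [0.4805 0.4462 1.6091]
```

View pics/w4.png

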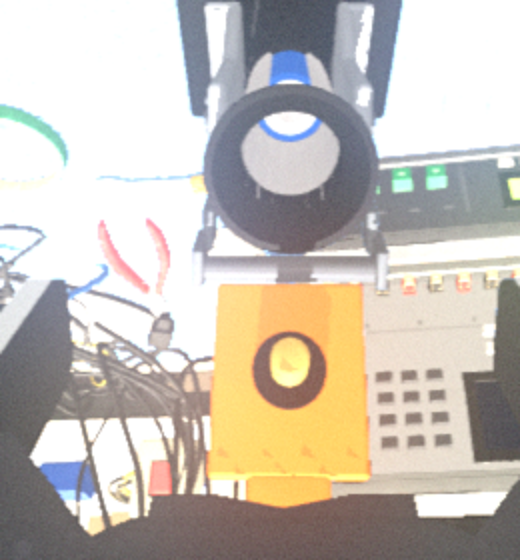

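The picture shows cell 1 slid to the bottom, with blue in the slot at (290,68) and its end in the tube. The rim spans x 205–378, and the open cap is at (290,380). Going for cell B.

Run:
```python
from h import *
w=cam("wrist");print(proj(w,at(0,0,.154)),M.inv().apply(plane(w,(325.8,243.7),at(0,0,.154)[2])-seat))
```

```text
[[325.02070314 247.84498142]] [-0.003681    0.00046556  0.15641168]
```

Request:
{"api": "nudge_tcp", "payload": {"motion": "1.18,4.02,0.195,0.4805,0.446,1.609,1;1.18,4.02,0.195,0.4805,0.446,1.609,1;1.18,4.02,0.195,0.4805,0.446,1.609,1;1.18,4.02,0.195,0.4805,0.446,1.609,1;1.18,4.02,0.195,0.4805,0.446,1.609,1;1.18,4.02,0.195,0.4805,0.446,1.609,1;1.18,4.02,0.195,0.4805,0.446,1.609,1;1.18,4.02,0.195,0.4805,0.446,1.609,1;1.18,4.02,0.195,0.4805,0.446,1.609,1;1.18,4.02,0.195,0.4805,0.446,1.609,1"}}

```text
time: 8.4
eef_pos: [0.3852, 0.2506, 0.1571]
tcp_rot: [0.547, 0.835, 0.007, 0.059]
contact_force: [0.3, -0.1, -0.2]
opening: 1.002
finger_force: 0.0
```

Request:
{"api": "nudge_tcp", "payload": {"motion": "0,0,0,0,0,0,1;0,0,0,0,0,0,1"}}

```text
time: 8.65
eef_pos: [0.3877, 0.2477, 0.159]
tcp_rot: [0.546, 0.836, 0.009, 0.061]
contact_force: [-0.3, -1.4, -0.2]
opening: 1.001
finger_force: 0.0
```

Add to h.py:
```python
def dn(a): return R.from_matrix(np.array([np.cross([np.cos(a),np.sin(a),0],[0,0,-1]),[np.cos(a),np.sin(a),0],[0,0,-1]]).T)
```

Run:
```python
from h import *
tool([.3885,.247,.049],dn(np.radians(4)))
w=cam("wrist")["pixels"].astype(int);b=(w[...,2]-w[...,0]>40)&(w[...,1]<110);ys,xs=np.nonzero(b[60:330,270:380]);print(xs.min()+270,xs.max()+270,ys.min()+60,ys.max()+60)
print(proj(cam("wrist"),[[.3885,.247,.0765]]))
```

```text
d [ 0.0092 -0.0085  0.1093] rot [0.0966 0.0781 0.3439]
270 334 60 253
[[311.88222768 239.05145924]]
```

In the tool's units: 0.009 m is 0.09, -0.0085 m is -0.085.

Request:
{"api": "nudge_tcp", "payload": {"motion": "0.09,-0.085,0,0.0966,0.0781,0.344,1;0.09,-0.085,0,0.0966,0.0781,0.344,1;0.09,-0.085,0,0.0966,0.0781,0.344,1;0.09,-0.085,0,0.0966,0.0781,0.344,1"}}

```text
time: 9.25
eef_pos: [0.3768, 0.2526, 0.1585]
tcp_rot: [0.682, 0.731, 0.001, 0.0]
contact_force: [-0.2, 0.5, -1.0]
opening: 1.0
finger_force: 0.0
```

Run:
```python
from h import *
tool([.3885,.247,.049],dn(np.radians(4)))
c=cam("wrist");w=cv2.cvtColor(c["pixels"],cv2.COLOR_RGB2HSV);m=cv2.inRange(w,(105,150,50),(130,255,255));m[:, :285]=0;m[:,365:]=0
n,l,st,ce=cv2.connectedComponentsWithStats(m);print([(st[i].tolist()) for i in range(1,n) if st[i][4]>200])
print(proj(c,[[.3885,.247,.0765]]))
```

```text
d [-0.0064  0.0111  0.1095] rot [ 0.0022 -0.0008 -0.0009]
[]
[[338.79714276 258.19869638]]
```

In the tool's units: 0.04 m is 0.4, 0.02 m is 0.2.

Request:
{"api": "nudge_tcp", "payload": {"motion": "-0.064,0.111,0.2,0,0,0,1;-0.064,0.111,0.4,0,0,0,1;-0.064,0.111,0.4,0,0,0,1"}}

```text
time: 9.68
eef_pos: [0.3867, 0.247, 0.1169]
tcp_rot: [0.682, 0.731, -0.001, -0.001]
contact_force: [-0.4, -0.3, 0.0]
opening: 1.002
finger_force: 0.0
```

Run:
```python
from h import *
tool([.3885,.247,.049],dn(np.radians(4)))
c=cam("wrist");w=c["pixels"].astype(int)
u,v=proj(c,[[.3885,.247,.0765]])[0].round().astype(int);print(u,v)
print("row",[tuple(w[v,x]) for x in range(u-60,u+61,5)]);
```

```text
d [-0.0001  0.0019  0.0679] rot [-0.0023  0.0001 -0.0013]
325 273
row [(np.int64(85), np.int64(104), np.int64(127)), (np.int64(83), np.int64(99), np.int64(121)), (np.int64(83), np.int64(96), np.int64(112)), (np.int64(88), np.int64(96), np.int64(105)), (np.int64(100), np.int64(101), np.int64(105)), (np.int64(100), np.int64(101), np.int64(106)), (np.int64(101), np.int64(100), np.int64(103)), (np.int64(57), np.int64(82), np.int64(138)), (np.int64(174), np.int64(168), np.int64(164)), (np.int64(175), np.int64(169), np.int64(166)), (np.int64(136), np.int64(133), np.int64(132)), (np.int64(137), np.int64(135), np.int64(133)), (np.int64(134), np.int64(129), np.int64(128)), (np.int64(137), np.int64(133), np.int64(132)), (np.int64(139), np.int64(135), np.int64(136)), (np.int64(173), np.int64(167), np.int64(163)), (np.int64(172), np.int64(168), np.int64(163)), (np.int64(65), np.int64(88), np.int64(143)), (np.int64(84), np.int64(93), np.int64(114)), (np.int64(95), np.int64(95), np.int64(102)), (np.int64(102), np.int64(101), np.int64(108)), (np.int64(182), np.int64(193), np.int64(208)), (np.int64(147), np.int64(181), np.int64(221)), (np.int64(145), np.int64(180), np.int64(220)), (np.int64(140), np.int64(178), np.int64(220))]
```

The cell's blue ring edges sit symmetrically at u±25, so it is centred. Descending to grasp.

In the tool's units: 0.068 m is 0.68, 0.04 m is 0.4.

Request:
{"api": "nudge_tcp", "payload": {"motion": "0,0.015,0.4,0,0,0,1;0,0.015,0.68,0,0,0,1;0,0.015,0.68,0,0,0,1;0,0.015,0.68,0,0,0,0;0,0.015,0.68,0,0,0,0;0,0.015,0.68,0,0,0,0;0,0.015,0.68,0,0,0,0", "clamp_n": 45}}

```text
time: 10.6
eef_pos: [0.3905, 0.248, 0.0518]
tcp_rot: [0.683, 0.73, 0.002, 0.0]
contact_force: [-2.2, -0.9, 6.7]
opening: 0.356
finger_force: 44.3
```

Request:
{"api": "nudge_tcp", "payload": {"motion": "0,0,-0.5,0,0,0,0;0,0,-1.1,0,0,0,0;0,0,-1.3,0,0,0,0;0,0,-1.3,0,0,0,0"}}

```text
time: 11.1
eef_pos: [0.3907, 0.2479, 0.1823]
tcp_rot: [0.683, 0.73, 0.003, 0.001]
contact_force: [-0.9, 0.3, -1.5]
opening: 0.354
finger_force: 47.3
```

Run:
```python
from h import *
print(at(-.002,-.001,.225)); tool(at(-.002,-.001,.225),Q)
```

```text
[ 0.54706608 -0.13133512  0.22845803]
d [-0.3887  0.1308 -0.0464] rot [-0.4739 -0.4361 -1.6107]
```

Request:
{"api": "nudge_tcp", "payload": {"motion": "-3.89,1.31,-0.46,-0.474,-0.436,-1.611,0;-3.89,1.31,-0.46,-0.474,-0.436,-1.611,0;-3.89,1.31,-0.46,-0.474,-0.436,-1.611,0;-3.89,1.31,-0.46,-0.474,-0.436,-1.611,0;-3.89,1.31,-0.46,-0.474,-0.436,-1.611,0;-3.89,1.31,-0.46,-0.474,-0.436,-1.611,0;-3.89,1.31,-0.46,-0.474,-0.436,-1.611,0;-3.89,1.31,-0.46,-0.474,-0.436,-1.611,0;-3.89,1.31,-0.46,-0.474,-0.436,-1.611,0;-3.89,1.31,-0.46,-0.474,-0.436,-1.611,0"}}

```text
time: 12.35
eef_pos: [0.5452, -0.1321, 0.2228]
tcp_rot: [-0.028, 0.963, 0.023, 0.268]
contact_force: [-0.2, -0.8, -0.2]
opening: 0.356
finger_force: 47.2
```

Run:
```python
from h import *
mg();tool(at(-.002,-.001,.21),Q)
```

```text
mag [-0.0068 -0.0015  0.2214] q [-0.57 -0.21  2.17  0.47  0.8  -2.47]
d [-0.0051  0.0012  0.0112] rot [-0.0233 -0.0351 -0.093 ]
```

Request:
{"api": "nudge_tcp", "payload": {"motion": "-0.05,0.01,0,-0.023,-0.035,-0.093,0;-0.05,0.01,0,-0.023,-0.035,-0.093,0;-0.05,0.01,0,-0.023,-0.035,-0.093,0"}}

```text
time: 12.72
eef_pos: [0.55, -0.1303, 0.2271]
tcp_rot: [-0.073, 0.956, 0.022, 0.285]
contact_force: [0.3, -0.1, -1.1]
opening: 0.354
finger_force: 47.3
```

Run:
```python
from h import *
mg();tool(at(-.002,-.002,.19),Q)
# cell end in wrist view: blue mask around predicted end
w=cam("wrist");s=ctrl.get_state();r=R.from_quat(s["tcp_rot"]);t=np.linspace(0,2*np.pi,100)
q=proj(w,s["eef_pos"]+r.apply(np.c_[.016*np.cos(t),.016*np.sin(t),0*t+.044]));print("pred top",q[q[:,1].argmin()].round(1),"x",q[:,0].min().round(1),q[:,0].max().round(1))
h=cv2.cvtColor(w["pixels"],cv2.COLOR_RGB2HSV);m=cv2.inRange(h,(105,170,60),(125,255,255))
for v in range(240,300,8):
    x=np.nonzero(m[v,270:370])[0]+270;print(v,(x.min(),x.max(),len(x)) if len(x) else None)
```

```text
mag [-2.000e-04 -4.000e-04  2.222e-01] q [-0.58 -0.21  2.17  0.54  0.8  -2.61]
d [ 0.0018 -0.0015  0.0322] rot [-0.0022 -0.0001 -0.0048]
pred top [319.8 244.2] x 291.0 348.6
240 None
248 None
256 None
264 None
272 None
280 None
288 None
296 None
```

In the tool's units: -0.002 m is -0.02, 0.036 m is 0.36.

Request:
{"api": "nudge_tcp", "payload": {"motion": "0.018,-0.02,0.12,-0.002,0,-0.005,0;0.018,-0.02,0.24,-0.002,0,-0.005,0;0.018,-0.02,0.3,-0.002,0,-0.005,0;0.018,-0.02,0.36,-0.002,0,-0.005,0"}}

```text
time: 13.28
eef_pos: [0.5692, -0.1296, 0.197]
tcp_rot: [-0.076, 0.955, 0.022, 0.286]
contact_force: [-0.2, -0.2, -1.2]
opening: 0.356
finger_force: 47.3
```

Run:
```python
from h import *
mg();print(M.inv().apply(ctrl.get_state()["contact_force"]))
```

```text
mag [-0.0007 -0.0028  0.1865] q [-0.56 -0.12  2.16  0.57  0.73 -2.64]
[-0.85323353 -0.14456885 -0.93241814]
```

Request:
{"api": "nudge_tcp", "payload": {"motion": "0.01,0,0.06,0,0,0,0;0.01,0,0.12,0,0,0,0;0.01,0,0.18,0,0,0,0;0.01,0,0.23,0,0,0,0;0.01,0,0.23,0,0,0,0"}}

```text
time: 13.9
eef_pos: [0.5806, -0.1279, 0.1774]
tcp_rot: [-0.076, 0.955, 0.022, 0.286]
contact_force: [-0.2, -0.9, -1.9]
opening: 0.353
finger_force: 47.3
```

Run:
```python
from h import *
mg();print(M.inv().apply(ctrl.get_state()["contact_force"]))
```

```text
mag [-0.0018 -0.0028  0.1638] q [-0.54 -0.07  2.15  0.59  0.68 -2.66]
[-1.33807658 -0.86640727 -1.39681361]
```

The manual's scale: shifts go in units of 100 mm. Converting my numbers, -0.125 m is -1.25, -0.1 m is -1.

Request:
{"api": "nudge_tcp", "payload": {"motion": "0,0,0,0,0,0,1;0,0,0,0,0,0,1;0,0,0,0,0,0,1;0,0,0,0,0,0,1;0,0,-0.5,0,0,0,1;0,0,-1,0,0,0,1;0,0,-1.25,0,0,0,0;0,0,-1.25,0,0,0,0;0,0,-1.25,0,0,0,0"}}

```text
time: 15.02
eef_pos: [0.5125, -0.1384, 0.281]
tcp_rot: [-0.076, 0.955, 0.022, 0.286]
contact_force: [0.5, -0.7, -0.5]
opening: 0.377
finger_force: 0.0
```

Run:
```python
from h import *
mg();tool(at(.13,0,.285),Q)
c=cam("wrist");cv2.imwrite("pics/w5.png",c["pixels"][:,:,::-1])
```

```text
mag [-0.0027 -0.0025  0.2882] q [-0.65 -0.35  2.18  0.51  0.95 -2.6 ]
d [-0.1327  0.0023  0.0034] rot [-0.0003  0.0013  0.0016]
```

Run:
```python
from h import *
c=cam("wrist");w=c["pixels"].astype(int)
for z in (.10,.138,.16):
  for y in(-.018,-.0155,-.012,-.009,0,.009,.012,.0155,.018):
    u,v=proj(c,at(-.002,y,z))[0].round().astype(int);print(z,y,(u,v),w[v,u].tolist())
```

```text
0.1 -0.018 (np.int64(303), np.int64(216)) [75, 77, 90]
0.1 -0.0155 (np.int64(306), np.int64(216)) [86, 133, 231]
0.1 -0.012 (np.int64(310), np.int64(216)) [227, 239, 253]
0.1 -0.009 (np.int64(313), np.int64(216)) [255, 255, 255]
0.1 0 (np.int64(322), np.int64(216)) [255, 255, 255]
0.1 0.009 (np.int64(332), np.int64(216)) [255, 255, 255]
0.1 0.012 (np.int64(335), np.int64(216)) [126, 178, 251]
0.1 0.0155 (np.int64(339), np.int64(216)) [72, 96, 153]
0.1 0.018 (np.int64(342), np.int64(216)) [69, 73, 84]
0.138 -0.018 (np.int64(301), np.int64(226)) [110, 110, 120]
0.138 -0.0155 (np.int64(304), np.int64(226)) [98, 156, 250]
0.138 -0.012 (np.int64(308), np.int64(226)) [255, 255, 255]
0.138 -0.009 (np.int64(312), np.int64(226)) [255, 255, 255]
0.138 0 (np.int64(323), np.int64(226)) [250, 248, 247]
0.138 0.009 (np.int64(333), np.int64(226)) [255, 255, 255]
0.138 0.012 (np.int64(337), np.int64(226)) [255, 255, 254]
0.138 0.0155 (np.int64(341), np.int64(226)) [98, 127, 202]
0.138 0.018 (np.int64(344), np.int64(226)) [70, 72, 84]
0.16 -0.018 (np.int64(300), np.int64(233)) [78, 79, 95]
0.16 -0.0155 (np.int64(303), np.int64(233)) [120, 119, 126]
0.16 -0.012 (np.int64(308), np.int64(233)) [114, 174, 251]
0.16 -0.009 (np.int64(311), np.int64(233)) [255, 255, 255]
0.16 0 (np.int64(323), np.int64(233)) [253, 251, 250]
0.16 0.009 (np.int64(334), np.int64(233)) [228, 229, 236]
0.16 0.012 (np.int64(338), np.int64(233)) [94, 153, 249]
0.16 0.0155 (np.int64(343), np.int64(233)) [67, 68, 82]
0.16 0.018 (np.int64(346), np.int64(233)) [74, 73, 86]
```

Request:
{"api": "nudge_tcp", "payload": {"motion": "-0.6,0.02,0.03,0,0,0,0;-1.1,0.02,0.03,0,0,0,0;-1.33,0.02,0.03,0,0,0,0;-1.33,0.02,0.03,0,0,0,0;-1.33,0.02,0.03,0,0,0,0"}}

```text
time: 15.75
eef_pos: [0.623, -0.1184, 0.3505]
tcp_rot: [-0.076, 0.955, 0.022, 0.285]
contact_force: [0.0, 0.0, -0.6]
opening: -0.003
finger_force: 0.0
```

Run:
```python
from h import *
mg();tool(at(.13,0,.205),Q)
```

```text
mag [ 1.293e-01 -1.000e-04  2.849e-01] q [-0.48 -0.14  1.89  0.41  0.95 -2.37]
d [-0.0008  0.0001  0.0799] rot [ 0.0007 -0.0007  0.0015]
```

The second cell's top ring is where a seated pair should be (widest at z = 138 mm). Next I'll lower the closed fingers behind the cap and start the swing.

In the tool's units: 0.08 m is 0.8, 0.04 m is 0.4.

Request:
{"api": "nudge_tcp", "payload": {"motion": "0,0,0.4,0,0,0,0;0,0,0.8,0,0,0,0;0,0,0.8,0,0,0,0;0,0,0.8,0,0,0,0"}}

```text
time: 16.25
eef_pos: [0.6667, -0.1123, 0.2866]
tcp_rot: [-0.076, 0.955, 0.021, 0.286]
contact_force: [-0.2, -0.8, 0.9]
opening: 0.004
finger_force: 0.0
```

Request:
{"api": "nudge_tcp", "payload": {"motion": "0.12,0,0,0,0,0,0;0.24,0,-0.04,0,0,0,0;0.36,0,-0.1,0,0,0,0;0.48,0,-0.16,0,0,0,0;0.6,0,-0.2,0,0,0,0;0.76,0,-0.23,0,0,0,0"}}

```text
time: 17.0
eef_pos: [0.5915, -0.1245, 0.265]
tcp_rot: [-0.076, 0.954, 0.021, 0.288]
contact_force: [0.3, 0.0, 2.3]
opening: 0.002
finger_force: 1.0
```

Run:
```python
from h import *
mg();print(M.inv().apply(ctrl.get_state()["contact_force"]))
tool(at(.0264,0,.226),Q)
```

```text
mag [ 0.0556 -0.0012  0.2309] q [-0.52 -0.15  2.05  0.49  0.82 -2.51]
[ 1.46724075e+00 -8.71756037e-04  1.75430885e+00]
d [0.0292 0.0013 0.0048] rot [-0.0031  0.0052  0.003 ]
```

In the tool's units: 0.041 m is 0.41, 0.029 m is 0.29.

Request:
{"api": "nudge_tcp", "payload": {"motion": "0.15,0.01,0.02,0,0,0,0;0.29,0.01,0.05,0,0,0,0;0.43,0.01,0.1,0,0,0,0;0.56,0.01,0.18,0,0,0,0;0.67,0.01,0.29,0,0,0,0;0.77,0.01,0.41,0,0,0,0;0.84,0.01,0.5,0,0,0,0"}}

```text
time: 17.88
eef_pos: [0.5494, -0.1298, 0.174]
tcp_rot: [-0.076, 0.955, 0.022, 0.286]
contact_force: [-0.1, 0.3, 2.7]
opening: -0.001
finger_force: 0.9
```

Run:
```python
from h import *
mg();print(M.inv().apply(ctrl.get_state()["contact_force"]))
```

```text
mag [-2.970e-02  1.000e-04  1.781e-01] q [-0.58 -0.14  2.22  0.61  0.7  -2.71]
[1.44815677 0.31840219 2.29602401]
```

In the tool's units: 0.008 m is 0.08, 0.017 m is 0.17.

Request:
{"api": "nudge_tcp", "payload": {"motion": "0.06,0,0.06,0,0,0,0;0.08,0,0.11,0,0,0,0;0.08,0,0.15,0,0,0,0;0.08,0,0.17,0,0,0,0;0.08,0,0.17,0,0,0,0"}}

```text
time: 18.5
eef_pos: [0.5497, -0.13, 0.1614]
tcp_rot: [-0.082, 0.955, 0.022, 0.284]
contact_force: [-61.4, -0.7, 48.2]
opening: -0.003
finger_force: 37.1
```

Run:
```python
from h import *
mg();print(M.inv().apply(ctrl.get_state()["contact_force"]))
```

```text
mag [-3.640e-02 -1.000e-04  1.673e-01] q [-0.58 -0.12  2.22  0.62  0.69 -2.74]
[-24.38787738   8.90977907  73.5554776 ]
```

That is the hard stop, so the cap is closed. Backing off.

Request:
{"api": "nudge_tcp", "payload": {"motion": "0,0,-0.15,0,0,0,0;0,0,-0.5,0,0,0,0;0,0,-1,0,0,0,0;0,0,-1.2,0,0,0,0;0,0,-1.2,0,0,0,0"}}

```text
time: 19.12
eef_pos: [0.4872, -0.1403, 0.2585]
tcp_rot: [-0.076, 0.955, 0.02, 0.287]
contact_force: [-0.5, -0.3, -0.2]
opening: 0.005
finger_force: 0.0
```

Run:
```python
from h import *
mg();print(ctrl.get_state()["contact_force"])
a=cam("side")["pixels"][:,:,::-1];b=cam("wrist")["pixels"][:,:,::-1]
A=cv2.resize(a[120:420,235:435],None,fx=2,fy=2,interpolation=cv2.INTER_CUBIC)
B=cv2.resize(b[130:430,220:420],None,fx=2,fy=2,interpolation=cv2.INTER_CUBIC)
cv2.imwrite("pics/f.png",np.hstack([A,B]))
```

```text
mag [-0.0361 -0.0005  0.2833] q [-0.69 -0.39  2.25  0.54  0.94 -2.67]
[-0.5432104  -0.31510325 -0.24898374]
```

View pics/f.png

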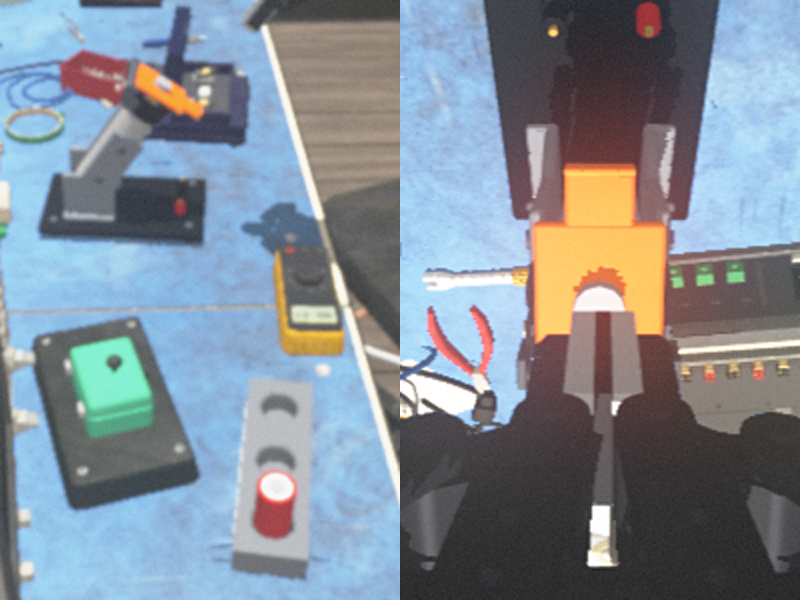

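The cap is closed flat over the mouth: at (165,90) in the side half and (600,280) in the wrist half. The two pockets are empty, the red cell is standing and the meter is in place, so I'm handing in.

```bash
python3 -c "
from plant import ctrl, camrig
print(ctrl.sign_off())"
```

```text
the job is handed in; nothing more can be done
None
```

I handed the job in at about 19 s: both blue cells are in the tube, the cap is closed to its stop, and the red cell and meter look undisturbed. The pin travel could not be read directly, and the closing push peaked at about 78 N at the wrist, under the 120 N limit.

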